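Run a tin on the press-to-run mixer and load it in the dispensing stand

ROBOT

A 7-joint arm with a two-finger parallel gripper is mounted at the origin on the work surface. World frame = base frame: x ahead of the robot, y to its left, z up, the work surface at z = 0. Lengths are in m, angles in degrees, forces in N, time in s.
With the tool pointing down it reaches from about 0.4 to 0.85 m from the base axis. Payload 4.5 kg.
Tool frame: the origin (TCP) lies at the very end of the fingers, on their centre line; the grasp point (between the pads) lies 19 mm behind it; z points along the fingers, y is the line along which they close (so a half turn about z gives the same grasp; the last joint's range is limited). The gripper opens to 85 mm and grips with 20 to 120 N. Pads are 22 mm wide; open, the fingers measure 114 mm over their backs; the gripper's body (76 mm by 85 mm) begins 54 mm behind the grasp point. The pads swing forward as they close: fully open they stand 13 mm farther back than shut.
Start: joints at [-72.72, 39.483, -11.15, 89.685, 9.013, 51.709, -12.324], TCP at [0.165, 0.603, 0.231] pointing down, gripper open.
Joint ranges: [-172.22, 172.22], [-26.19, 119.32], [-84.43, 86.54], [7.71, 146.69], [-57.33, 237.33], [2.42, 119.75], [-152.13, 152.13]. Speed limits (degrees/s): [147.25, 147.25, 180, 180, 180, 180, 180].

INTERFACE

Orientations are given as [roll, pitch, yaw] about the fixed x, y, z axes, in that order (R = Rz(yaw) Ry(pitch) Rx(roll)).
In Python, from rig import arm gives the robot as it stands. The module is installed in compiled form; this text tells all that it offers.
- The arm moves only by the tool servo_tool, never from a script. Its argument "increments" is one flat list of numbers, 6 for each row, row after row: the shift along the tool's x, y, z as a fraction of full scale, then the turn, a rotation vector about the tool's x, y, z as a fraction of full scale. A call has 1 to 20 rows; each row is the pose to reach, as a shift and turn from the pose commanded when the call began, along the tool's axes at that moment; what a row does not reach only later rows make up. Full scale, the value 1, is 1 m for a shift and 120 degrees for a turn. A row lasts 1/12 s, in which the tool goes at most 41.7 mm and 7.16 degrees, less where a joint would pass 70% of its speed; a pose out of reach is approached as far as the arm can. A call with a number of a shift or a turn outside -1 to 1 is refused whole. A call with a gripper value outside its range is refused whole. "hand" is the opening, from -1 (shut) to 1 (fully open), set as the call begins (left out, the last holds). The fingers move at their own pace and stop on an object; the grip force is fixed at half the most. Time passes only in rows, so rows that repeat a pose let the fingers close. It gives the time, the measured TCP pose, the force, the opening and the grip force at its end, in the units of the state.
- arm.get_obs(): the state, without advancing time (a new reading comes with each control period).
- arm.read_camera(name): name is "scene" or "top" or "wrist"; returns a dict with "pixels" (480x640x3 uint8, red, green, blue), "K" (3x3 intrinsics, pixels), "cam_to_world" (4x4, takes a point from camera to world coordinates); the wrist camera has in their place "T_tool_cam" (4x4, takes a point from camera to tool coordinates, whose origin is the TCP and whose axes are the flange's). Camera axes: x right, y up, looking along -z (the intrinsics and any distortion apply to the point x, -y, -z); pixel columns grow to the right and rows downward; lengths in m; the calibration is good to about 2 mm. A picture is of the moment at which its call begins: read the wrist's pose just before it. There is no depth.
- arm.sign_off(): hands the job in; it is judged then, once.
The state is a dict: "time": time; "q": joint angles; "joint_velocities": joint speeds; "effort": joint torques, N m; "ee_pos": TCP position; "orientation": TCP orientation; "contact_force": force on the tool from outside, world axes, zero at the start; "wrist_torque": the same for the moment, N m; "width": finger opening in m; "gripper_force": force on a finger pad.
Only numpy, scipy, OpenCV 4.12 (cv2) and the standard library are available. Lean on these libraries where they do the work, as an engineer would, in place of code of your own. Each camera call takes 0.05 s, during which the arm holds its last target. There are 200 camera calls.

TASK

Take the tall flat tin out of the caddy and, gripping it by its sides, press it down between the mixer's cheeks until the sprung plate is fully down, and keep it there for a good second. Then slide it all the way down into the sleeve of the dispensing stand and let go. Keep the tin upright, set it down on the bench where you need another grip, never drop it, and leave everything else where it is.

Things in the scene. Friction and masses are not known exactly. Their poses are not given: they have to be found in the camera images.
- tin: the tall flat tin: steel with a paper label band, rectangular, 58 mm (its x) by 40 mm (its y) by 110 mm high, about 0.35 kg, flat lid with nothing to grip. Origin at the centre of its underside. It stands in any one of the caddy's three bays with its x along the caddy's x; half a turn about z makes no difference.
- short_tin: bystander in another bay of the caddy: same section (58 by 40 mm) and look but only 75 mm high. Origin at the centre of its underside.
- round_tin: bystander in the remaining bay: round steel tin, 40 mm diameter, 100 mm high. Origin at the centre of its underside.
- caddy: fixed tin caddy, 90 mm (x) by 164 mm (y), floor 6 mm thick; origin at the centre of its underside. Four upright plates (64 mm along x, 4 mm thick, tops 116 mm above the bench, level with the tall tin's lid) part three bays 48 mm wide, centred at y = -52, 0, 52 mm, open to -x and +x but for 10 mm lips: a tin in it can be held only by its two narrow ends (58 mm apart).
- mixer: fixed press-to-run mixer: white housing 150 (x) by 130 (y) by 55 mm high; origin under its centre. On it two cheeks, 46 mm wide (y), 6 mm thick, inner faces at x = +-32 mm, tops 169 mm above the bench, stand either side of a black sprung plate. The tin goes between them, its 58 mm length along the mixer's x; they cover its narrow ends up to the lid, so it can be held there only across its 40 mm.
- mixer_seat (a point): centre of the sprung plate's top face when it is up, 67 mm above the bench; axes as the mixer's.
- plate (a joint): how far the sprung plate (56 by 60 mm) is pressed down: 0 up, 0.012 m fully down against its stop. It takes about 8 N to start and 15 N to reach the stop; the tin's weight alone does not move it.
- stand: fixed dispensing stand: base 190 mm (x, -75 to +115 mm) by 110 mm (y) by 8 mm; origin at the underside, under the sleeve's centre. Sleeve: open-topped aluminium block 78 (x) by 60 mm (y), rim 78 mm above the bench, pocket 62 (x) by 44 mm (y), 62 mm deep, chamfered rim. A 14 mm post, 168 mm high, with a 34 mm gauge, stands at x = +95 mm.
- sleeve_floor (a point): centre of the floor of the sleeve's pocket, 16 mm above the bench; axes as the stand's.
- board: bystander: circuit board with components, 60 mm (x) by 130 mm (y), 34 mm high, loose on the bench. Origin at the centre of its underside.
- spool: bystander: solder spool standing on its flange, 60 mm diameter, 45 mm high. Origin at the centre of its underside.
- meter: bystander: hand multimeter lying flat, 150 mm (x) by 75 mm (y) by 42 mm. Origin at the centre of its underside.
- heatsink: bystander: finned aluminium heatsink, 80 mm (x) by 60 mm (y) by 38 mm. Origin at the centre of its underside.
- driver: bystander: screwdriver, 180 mm long, lying along its x, near the robot's base on the right. (Fixed instruments up to 220 mm high also stand at both sides, beyond y = +-0.53 m, and low ones along the far edge, beyond x = 0.83 m.)
There are look-alikes about, which are no part of the job. What is shaped like the stand but green or orange is not meant.

How it is judged:
By the outcome, as a careful person would: the job done as asked, in the order asked, and still so for the second after the job is handed in, with the robot touching nothing.
It also fails if it takes over 72 s, if anything falls off the work surface, if the arm or the gripper's body presses on something with over 40 N, if the wrist force passes 120 N, or if a joint passes its speed limit or range.

## Working session

There is one attempt and no reset: what is moved stays moved. The work goes in short steps, Python scripts to look and compute and a tool call to move; the robot and the scene stay as the last step left them, time stands still between calls to the robot, and variables do not carry over. Pictures are saved under pics/ and viewed, at most 10 in all, crops included, and the job is handed in when it is done.

Besides the shell and the picture viewer there is one more tool, called after "Request:" as a command line: name --argument value ..., lists and objects as JSON in quotes. servo_tool: Moves the arm, as the interface text tells. Its arguments: {"type":"object","properties":{"increments":{"type":"array","items":{"type":"number","minimum":-1,"maximum":1}},"hand":{"type":"number"}},"required":["increments"]}

```bash
mkdir -p pics; python3 - <<'E'
from rig import arm
import cv2,numpy as np,pickle
print(arm.get_obs())
d={}
for n in("scene","top"):
    c=arm.read_camera(n);d[n]=c;cv2.imwrite(f"pics/{n}0.png",c["pixels"][:,:,::-1]);print({k:v if k!="pixels" else 0 for k,v in c.items()})
pickle.dump(d,open("c0.pkl","wb"))
E
```

```text
{'time': 0.0, 'q': array([-72.72077508,  39.53340986, -11.14722637,  89.74683836,
         9.01336434,  51.70914565, -12.32536565]), 'joint_velocities': array([-0.11568067,  0.08077027, -0.01795639,  0.05919106, -0.06021052,
        0.03350953,  0.08168245]), 'effort': array([ 2.69411203e-04, -5.39600480e+01, -1.26644634e+00, -1.58542621e+01,
        9.07985203e-03,  9.46844928e-03, -6.98048467e-06]), 'ee_pos': array([0.16522363, 0.60207504, 0.2304735 ]), 'orientation': array([-1.79892966e+02,  6.88184538e-03,  1.64663717e+02]), 'contact_force': array([-0.31129155, -0.40274544,  0.32761978]), 'wrist_torque': array([ 0.01976301,  0.04015973, -0.03258304]), 'gripper_force': 0.0, 'width': 0.08552714964200218}
{'pixels': 0, 'K': array([[521.40890079,   0.        , 316.44587696],
       [  0.        , 521.40890079, 239.60830703],
       [  0.        ,   0.        ,   1.        ]]), 'cam_to_world': array([[ 3.12964459e-01, -6.35618086e-01,  7.05721543e-01,
         1.52735326e+00],
       [ 9.49764538e-01,  2.08856474e-01, -2.33080021e-01,
        -2.50233045e-01],
       [ 7.55363585e-04,  7.43215058e-01,  6.69052171e-01,
         1.05563845e+00],
       [ 0.00000000e+00,  0.00000000e+00,  0.00000000e+00,
         1.00000000e+00]])}
{'pixels': 0, 'K': array([[588.78346692,   0.        , 310.51817391],
       [  0.        , 588.78346692, 239.40239215],
       [  0.        ,   0.        ,   1.        ]]), 'cam_to_world': array([[ 0.01763604,  0.98133484, -0.19149651,  0.22874722],
       [-0.99983179,  0.01634479, -0.0083206 ,  0.10713705],
       [-0.00503533,  0.19161104,  0.98145803,  1.40515976],
       [ 0.        ,  0.        ,  0.        ,  1.        ]])}
```

```bash
ls pics
```

```text
scene0.png
top0.png
```

View pics/top0.png

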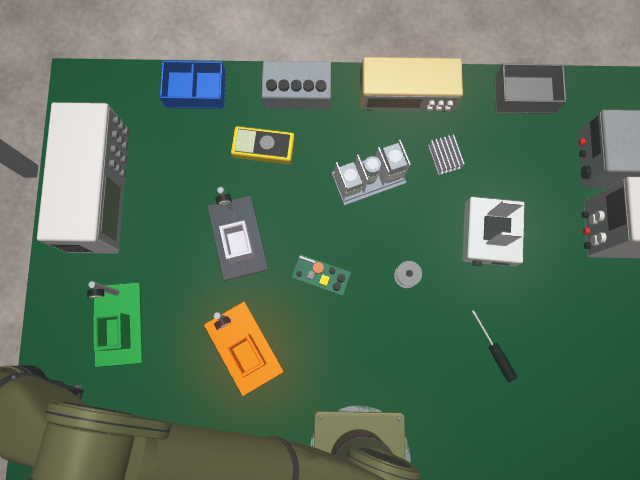

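View pics/scene0.png

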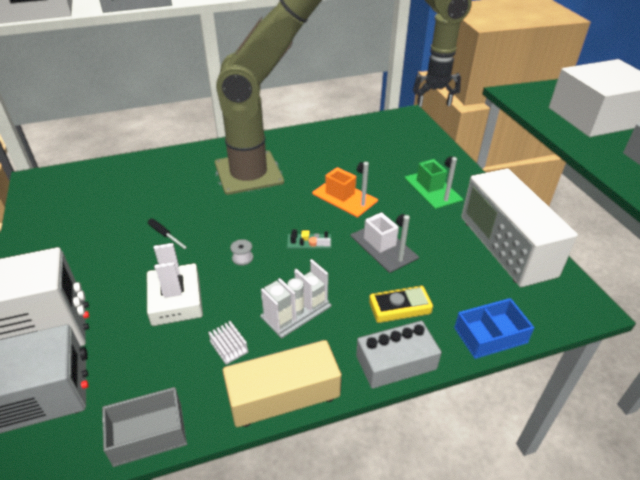

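Top view: caddy about (370,175) with tins at (349,176), (372,165, round) and (394,155). Mixer is about (494,231). Three stand shapes: grey/dark (238,238), green (117,325), orange (243,350). The grey one with the aluminium sleeve is meant, as green and orange are excluded. I'll confirm this and the tall tin in one crop.

```bash
python3 - <<'E'
import cv2,numpy as np
t=cv2.imread("pics/top0.png");s=cv2.imread("pics/scene0.png")
def c(i,x,y,w=100,h=75): return cv2.resize(i[y:y+h,x:x+w],(400,300),interpolation=cv2.INTER_CUBIC)
cv2.imwrite("pics/crop0.png",np.vstack([np.hstack([c(t,320,133),c(s,247,258)]),np.hstack([c(t,445,193),c(t,190,190,120,90)])]))
E
```

```text
(no output)
```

View pics/crop0.png

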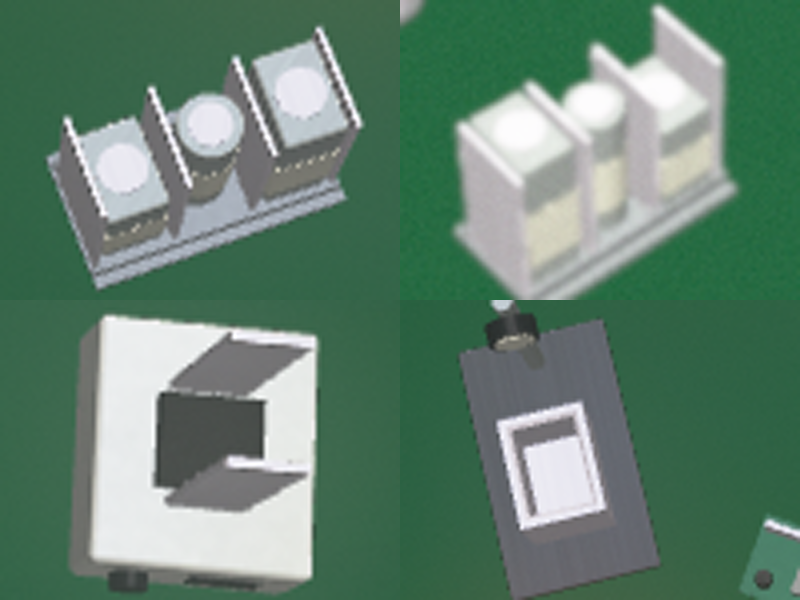

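The crop confirms that the tall tin is the rectangular one at top (394,155), scene (275,300): its lid is level with the plate tops, while the other rectangular lid sits well below. The stand is the grey one with a pale sleeve at top (238,238), post towards +x. The mixer's cheeks are parted roughly along world x.

```bash
cat > h.py <<'E'
import numpy as np,cv2
from scipy.spatial.transform import Rotation as R
def ray(K,T,uv,z):
    uv=np.atleast_2d(uv).astype(float);d=np.c_[(uv[:,0]-K[0,2])/K[0,0],-(uv[:,1]-K[1,2])/K[1,1],-np.ones(len(uv))]@T[:3,:3].T
    return T[:3,3]+d*((z-T[2,3])/d[:,2])[:,None]
def proj(K,T,p):
    c=(np.atleast_2d(p)-T[:3,3])@T[:3,:3]
    return np.c_[K[0,2]-K[0,0]*c[:,0]/c[:,2],K[1,2]+K[1,1]*c[:,1]/c[:,2]]
def pose(o): 
    T=np.eye(4);T[:3,:3]=R.from_euler('xyz',o["orientation"],degrees=True).as_matrix();T[:3,3]=o["ee_pos"];return T
def cmd(o,p,rpy): # increments from current measured pose to target
    T=pose(o);d=T[:3,:3].T@(np.array(p)-T[:3,3]);r=(R.from_matrix(T[:3,:3]).inv()*R.from_euler('xyz',rpy,degrees=True)).as_rotvec(degrees=True)/120
    return np.round(np.r_[d,r],4)
E
python3 - <<'E'
import pickle;from h import *
d=pickle.load(open("c0.pkl","rb"));c=d["top"];K,T=c["K"],c["cam_to_world"];np.set_printoptions(precision=4,suppress=True)
def g(pts,off,s,o2,z): return ray(K,T,(np.array(pts,float)-o2-0.0)/s+off,z)[:,:2]
ang=lambda v:np.degrees(np.arctan2(v[1],v[0]))
p=g([(66,120),(106,216),(150,90),(190,187),(235,58),(276,155),(318,30),(360,127)],(320,133),4,(0,0),.116)
print("caddy",p.mean(0),[ang(p[i]-p[i+1]) for i in(0,2,4,6)],np.linalg.norm(p[0]-p[1]),"axis y->",ang(p[:2].mean(0)-p[6:].mean(0))-90,"gap",np.linalg.norm(p[:2].mean(0)-p[6:].mean(0)))
print("bay tall",p[4:].mean(0))
print("lid spot",g([(301,91)],(320,133),4,(0,0),.116))
q=g([(497,420),(582,403),(607,512),(521,530)],(190,190),10/3,(400,300),.078)
print("sleeve",q.mean(0),ang(q[0]-q[3]),ang(q[1]-q[2]),[np.linalg.norm(q[i]-q[(i+1)%4]) for i in range(4)])
m=g([(105,316),(316,337),(312,580),(92,560)],(445,193),4,(0,300),.055)
print("mixer",m.mean(0),ang(m[0]-m[3]),ang(m[1]-m[2]),ang(m[0]-m[1])-90,[np.linalg.norm(m[i]-m[(i+1)%4]) for i in range(4)])
k=g([(230,334),(315,346),(229,457),(308,468)],(445,193),4,(0,300),.169)
print("cheeks",k,k.mean(0),ang(k[0]-k[2]),ang(k[0]-k[1])-90)
pl=g([(158,393),(265,401),(156,486)],(445,193),4,(0,300),.067);print("plate",pl, np.linalg.norm(pl[0]-pl[1]))
im=d["scene"]["pixels"];Ks,Ts=d["scene"]["K"],d["scene"]["cam_to_world"]
print("scene check lid",ray(Ks,Ts,[(247+120/4,258+128/4)],.116))
c=None
E
```

```text
caddy [ 0.6592 -0.0222] [np.float64(22.305847448077454), np.float64(21.705911614363746), np.float64(21.79279758082226), np.float64(21.892151462555137)] 0.06115471391149923 axis y-> 21.088042141312727 gap 0.1550863555248666
bay tall [ 0.6781 -0.0706]
lid spot [[ 0.6789 -0.0727]]
sleeve [0.4839 0.2907] 14.67252156539395 14.790620639677574 [np.float64(0.05986472483876705), np.float64(0.07896331719173116), np.float64(0.060013404166423624), np.float64(0.07938750057432234)]
mixer [ 0.5224 -0.3163] -4.911768857181863 -3.8639889046078832 -4.978905275679054 [np.float64(0.12438554442751802), np.float64(0.1455301569708938), np.float64(0.12705325558404063), np.float64(0.14694701100368535)]
cheeks [[ 0.5604 -0.2961]
 [ 0.5544 -0.3416]
 [ 0.4924 -0.2925]
 [ 0.4871 -0.3344]] [ 0.5236 -0.3161] -3.0076667013334326 -7.440733445620353
plate [[ 0.5515 -0.2859]
 [ 0.5478 -0.3479]
 [ 0.4963 -0.2826]] 0.062098129159405234
scene check lid [[ 0.6803 -0.0714  0.116 ]]
```

```bash
python3 - <<'E'
from rig import arm;from h import *
print(cmd(arm.get_obs(),[.679,-.072,.25],[180,0,111.5]))
E
```

```text
[-6.738e-01 -5.143e-01 -1.850e-02 -7.000e-04  4.000e-04  4.430e-01]
```

Request:
servo_tool --increments '[-0.337,-0.257,-0.02,0,0,0.22,-0.337,-0.257,-0.02,0,0,0.22,-0.337,-0.257,-0.02,0,0,0.22,-0.337,-0.257,-0.02,0,0,0.22,-0.337,-0.257,-0.02,0,0,0.22,-0.337,-0.257,-0.02,0,0,0.22,-0.337,-0.257,-0.02,0,0,0.22,-0.337,-0.257,-0.02,0,0,0.22,-0.337,-0.257,-0.02,0,0,0.22,-0.5,-0.38,-0.02,0,0,0.33,-0.5,-0.38,-0.02,0,0,0.33,-0.5,-0.38,-0.02,0,0,0.33,-0.5,-0.38,-0.02,0,0,0.33,-0.5,-0.38,-0.02,0,0,0.33,-0.674,-0.514,-0.02,0,0,0.443,-0.674,-0.514,-0.02,0,0,0.443,-0.674,-0.514,-0.02,0,0,0.443,-0.674,-0.514,-0.02,0,0,0.443,-0.674,-0.514,-0.02,0,0,0.443,-0.674,-0.514,-0.02,0,0,0.443]' --hand 1

```text
time: 1.77
ee_pos: [0.671, -0.0613, 0.2508]
orientation: [-180.0, -0.0, 111.5]
contact_force: [1.2, 1.2, 0.6]
width: 0.0853
gripper_force: 0.0
```

```bash
cat >> h.py <<'E'
def wrist(arm,name):
    o=arm.get_obs();c=arm.read_camera("wrist");cv2.imwrite(f"pics/{name}.png",c["pixels"][:,:,::-1])
    return o,c["pixels"],c["K"],pose(o)@c["T_tool_cam"],c["T_tool_cam"]
E
python3 - <<'E'
from rig import arm;from h import *
np.set_printoptions(precision=4,suppress=True)
o,im,K,T,X=wrist(arm,"w1");print(o["ee_pos"],o["orientation"],o["q"],K,X,sep="\n")
print(proj(K,T,[.679,-.072,.116]))
E
```

```text
[ 0.671  -0.0613  0.2508]
[-179.9507   -0.0374  111.4982]
[ 1.134  42.2022  0.3511 79.2766 -0.2942 58.5821 23.0459]
[[360.8271   0.     317.5951]
 [  0.     360.8271 243.8435]
 [  0.       0.       1.    ]]
[[-0.0001  0.9519  0.3065  0.0774]
 [ 1.      0.0002 -0.0002 -0.0001]
 [-0.0003  0.3065 -0.9519 -0.1431]
 [ 0.      0.      0.      1.    ]]
[[322.185  244.8617]]
```

View pics/w1.png

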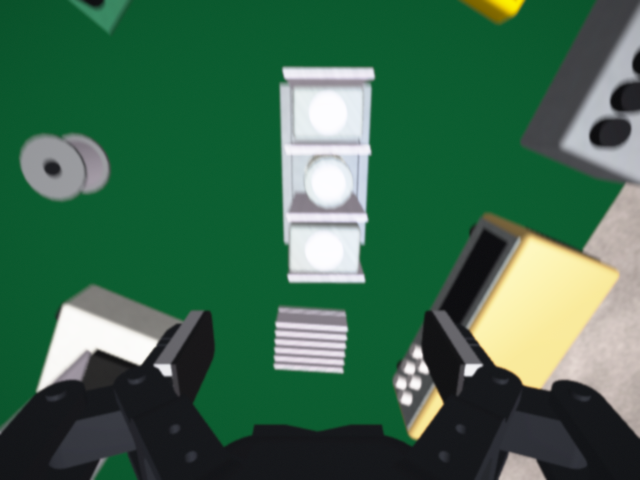

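Wrist view: the tall tin's lid spot is at (325,251), between plate tops at rows 218 and 279 with no side showing. It was predicted at (322,245), so it's the same tin and only a few mm off.

```bash
python3 - <<'E'
from rig import arm;from h import *
np.set_printoptions(precision=4,suppress=True)
o,im,K,T,X=wrist(arm,"w1b")
hsv=cv2.cvtColor(im[200:290,270:390],cv2.COLOR_RGB2HSV);sp=((hsv[...,2]>240)&(hsv[...,1]<25)).astype(np.uint8)
n,l,st,ce=cv2.connectedComponentsWithStats(sp)
for i in range(1,n):
    if st[i,4]>60: print(st[i],ce[i]+[270,200],ray(K,T,ce[i]+[270,200],.116))
m=(hsv[...,1]<60).astype(np.uint8)  # non-green
for r in (230,240,250,260,265,270): 
    x=np.where(m[r-200])[0]+270; print(r,x.min(),x.max(),ray(K,T,[(x.min(),r),(x.max(),r)],.116)[:,:2].ravel())
print(o["ee_pos"],cmd(o,[.679,-.072,.066],[180,0,111.5]))
E
```

```text
[  33   11   54   41 1778] [330.3706 230.7587] [[ 0.6857 -0.0712  0.116 ]]
[ 18  59  76   4 254] [323.5157 260.2047] [[ 0.6897 -0.0966  0.116 ]]
230 287 359 [ 0.6531 -0.0829  0.7068 -0.0624]
240 287 358 [ 0.6559 -0.0908  0.7094 -0.0704]
250 287 361 [ 0.6587 -0.0989  0.715  -0.0775]
260 286 364 [ 0.6609 -0.1074  0.7207 -0.0846]Traceback (most recent call last):
  File "<stdin>", line 10, in <module>
    return umr_minimum(a, axis, None, out, keepdims, initial, where)
ValueError: zero-size array to reduction operation minimum which has no identity
```

```bash
python3 - <<'E'
from rig import arm;from h import *
np.set_printoptions(precision=4,suppress=True)
o=arm.get_obs();print(o["ee_pos"],cmd(o,[.68,-.072,.066],[180,0,111.3]))
E
```

```text
[ 0.6727 -0.0695  0.2502] [-0.0036  0.0061  0.1843 -0.0004  0.0034 -0.0035]
```

Request:
servo_tool --increments '[-0.004,0.006,0.01,0,0,-0.002,-0.004,0.006,0.03,0,0,-0.002,-0.004,0.006,0.06,0,0,-0.002,-0.004,0.006,0.09,0,0,-0.002,-0.004,0.006,0.115,0,0,-0.002,-0.004,0.006,0.135,0,0,-0.002,-0.004,0.006,0.15,0,0,-0.002,-0.004,0.006,0.165,0,0,-0.002,-0.004,0.006,0.175,0,0,-0.002,-0.004,0.006,0.184,0,0,-0.002,-0.004,0.006,0.184,0,0,-0.002]'

```text
time: 2.78
ee_pos: [0.6759, -0.0598, 0.065]
orientation: [-179.8, -0.1, 111.8]
contact_force: [0.1, -0.1, -0.2]
width: 0.0853
gripper_force: 0.0
```

Request:
servo_tool --increments '[0,0,0,0,0,0,0,0,0,0,0,0,0,0,0,0,0,0,0,0,0,0,0,0,0,0,0,0,0,0,0,0,0,0,0,0,0,0,0,0,0,0,0,0,0,0,0,0]' --hand -1

```text
time: 3.45
ee_pos: [0.6778, -0.0612, 0.0685]
orientation: [179.9, 0.0, 111.7]
contact_force: [-1.9, -0.7, 6.1]
width: 0.0576
gripper_force: 64.4
```

Request:
servo_tool --increments '[0,0,0,0,0,0,0,0,0,0,0,0,0,0,0,0,0,0,0,0,0,0,0,0,-0.005,0,0,0,0,0,-0.011,0,0,0,0,0,-0.011,0,0,0,0,0,-0.011,0,0,0,0,0,-0.011,0,0,0,0,0,-0.011,0,0,0,0,0]' --hand 0.8

```text
time: 4.28
ee_pos: [0.6815, -0.071, 0.0672]
orientation: [-180.0, -0.0, 111.7]
contact_force: [0.2, 0.2, 0.1]
width: 0.0769
gripper_force: 0.0
```

Request:
servo_tool --increments '[0,0,0,0,0,0,0,0,0,0,0,0,0,0,0,0,0,0,0,0,0,0,0,0,0,0,0,0,0,0,0,0,0,0,0,0,0,0,0,0,0,0,0,0,0,0,0,0]' --hand -1

```text
time: 4.95
ee_pos: [0.6812, -0.0712, 0.0675]
orientation: [-180.0, -0.0, 111.7]
contact_force: [-2.7, -0.4, 4.4]
width: 0.0575
gripper_force: 64.2
```

Request:
servo_tool --increments '[0,0,-0.005,0,0,0,0,0,-0.015,0,0,0,0,0,-0.03,0,0,0,0,0,-0.05,0,0,0,0,0,-0.07,0,0,0,0,0,-0.09,0,0,0,0,0,-0.11,0,0,0,0,0,-0.125,0,0,0,0,0,-0.135,0,0,0,0,0,-0.14,0,0,0,0,0,-0.14,0,0,0,0,0,-0.14,0,0,0,0,0,-0.14,0,0,0]'

```text
time: 6.03
ee_pos: [0.6807, -0.0711, 0.2058]
orientation: [-179.9, -0.1, 111.7]
contact_force: [-0.4, 0.3, -3.5]
width: 0.0575
gripper_force: 64.3
```

```bash
python3 - <<'E'
from rig import arm;from h import *
import pickle
np.set_printoptions(precision=4,suppress=True)
o=arm.get_obs();print(o["ee_pos"],o["orientation"],o["q"][6],o["contact_force"],o["width"],cmd(o,[.53,-.14,.21],[180,0,111.5]))
d=pickle.load(open("c0.pkl","rb"));c=d["top"];print(ray(c["K"],c["cam_to_world"],[(408,274),(446,155)],.04))
E
```

```text
[ 0.6807 -0.0711  0.2058] [-179.8656   -0.0698  111.7423] 23.880973297147044 [-0.3727  0.3157 -3.5147] 0.05750727176447098 [-0.0081 -0.1655 -0.0038 -0.0011 -0.0006  0.002 ]
[[ 0.4166 -0.1102  0.04  ]
 [ 0.7093 -0.2064  0.04  ]]
```

Request:
servo_tool --increments '[-0.001,-0.01,0,0,0,0.002,-0.002,-0.035,0,0,0,0.002,-0.003,-0.065,0,0,0,0.002,-0.005,-0.095,0,0,0,0.002,-0.006,-0.125,0,0,0,0.002,-0.008,-0.15,0.0,0,0,0.002,-0.008,-0.163,0.02,0,0,0.002,-0.008,-0.165,0.045,0,0,0.002,-0.008,-0.165,0.07,0,0,0.002,-0.008,-0.165,0.095,0,0,0.002,-0.008,-0.165,0.115,0,0,0.002,-0.008,-0.165,0.128,0,0,0.002,-0.008,-0.165,0.135,0,0,0.002,-0.008,-0.165,0.139,0,0,0.002,-0.008,-0.165,0.139,0,0,0.002,-0.008,-0.165,0.139,0,0,0.002]'

```text
time: 7.37
ee_pos: [0.5317, -0.1399, 0.0686]
orientation: [180.0, 0.0, 111.5]
contact_force: [0.3, -0.2, -4.0]
width: 0.0572
gripper_force: 64.9
```

Request:
servo_tool --increments '[0,0,0.002,0,0,0,0,0,0.004,0,0,0,0,0,0.005,0,0,0,0,0,0.006,0,0,0,0,0,0.0065,0,0,0,0,0,0.007,0,0,0,0,0,0.007,0,0,0,0,0,0.007,0,0,0]'

```text
time: 8.03
ee_pos: [0.5313, -0.1398, 0.0614]
orientation: [180.0, 0.0, 111.5]
contact_force: [-1.0, 0.6, -1.0]
width: 0.0576
gripper_force: 64.9
```

Request:
servo_tool --increments '[0,0,0.0005,0,0,0,0,0,0.0005,0,0,0,0,0,0.0005,0,0,0,0,0,0.0005,0,0,0,0,0,0.0,0,0,0,0,0,-0.015,0,0,0,0,0,-0.045,0,0,0,0,0,-0.08,0,0,0,0,0,-0.11,0,0,0,0,0,-0.13,0,0,0,0,0,-0.135,0,0,0,0,0,-0.135,0,0,0]' --hand 1

```text
time: 9.03
ee_pos: [0.5323, -0.14, 0.1978]
orientation: [179.8, 0.1, 111.5]
contact_force: [0.4, -0.1, 0.8]
width: 0.0854
gripper_force: 0.0
```

```bash
python3 - <<'E'
from rig import arm;from h import *
np.set_printoptions(precision=4,suppress=True)
o,im,K,T,X=wrist(arm,"w2");print(o["ee_pos"],o["orientation"])
print(proj(K,T,[[.5313,-.1398,.11],[.5313,-.1398,0]]))
hsv=cv2.cvtColor(im,cv2.COLOR_RGB2HSV);print(hsv[240,::40])
c=arm.read_camera("top");t=c["pixels"];cv2.imwrite("pics/top1.png",t[:,:,::-1])
p=proj(c["K"],c["cam_to_world"],[.5313,-.1398,.11])[0].astype(int);print(p)
a=cv2.resize(t[p[1]-60:p[1]+60,p[0]-80:p[0]+80],(400,300));cv2.imwrite("pics/j.png",np.hstack([cv2.resize(im,(400,300)),a])[:,:,::-1])
E
```

```text
[ 0.5323 -0.14    0.1978] [179.8177   0.1103 111.491 ]
[[316.0063 247.045 ]
 [316.0867 210.9155]]
[[ 74 224  83]
 [ 73 222  85]
 [ 74 222  86]
 [ 74 225  86]
 [ 73 223  88]
 [ 74 226  87]
 [ 74 223  88]
 [ 85   7 228]
 [128   4 254]
 [ 73 221  89]
 [ 74 223  87]
 [ 73 226  88]
 [140  19 124]
 [143  16 125]
 [ 73 225  86]
 [ 74 222  84]]
[425 219]
```

View pics/j.png

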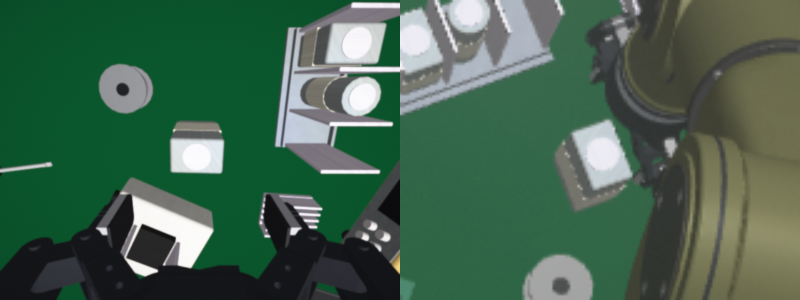

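The tin stands upright and clear on the bench (wrist lid about (315,247) full scale), with the other tins undisturbed in the caddy. Measuring the lid centre and its yaw:

```bash
python3 - <<'E'
from rig import arm;from h import *
np.set_printoptions(precision=4,suppress=True)
o,im,K,T,X=wrist(arm,"w3")
hsv=cv2.cvtColor(im,cv2.COLOR_RGB2HSV);m=((hsv[...,1]<45)&(hsv[...,2]>195)).astype(np.uint8);m[:,:240]=0;m[:,400:]=0;m[:180]=0;m[300:]=0
n,l,st,ce=cv2.connectedComponentsWithStats(m);i=1+np.argmax(st[1:,4]);print(st[i])
b=cv2.boxPoints(cv2.minAreaRect(np.argwhere(l==i)[:,::-1].astype(np.float32)));w=ray(K,T,b,.11);print(b,w.mean(0))
e=[w[(k+1)%4]-w[k] for k in range(4)]
print([(np.linalg.norm(v),np.degrees(np.arctan2(v[1],v[0]))) for v in e])
sp=(hsv[...,2]>248)&(l==i);ys,xs=np.where(sp);print(ray(K,T,[xs.mean(),ys.mean()],.11))
print(cmd(o,[w.mean(0)[0],w.mean(0)[1],.2],[180,0,21.5]),cmd(o,[.5313,-.1398,.2],[180,0,21.5]))
E
```

```text
[ 277  226   84   54 4269]
[[275.7972 277.519 ]
 [277.0385 225.3819]
 [360.1105 227.3598]
 [358.8691 279.4969]] [ 0.5317 -0.142   0.11  ]
[(np.float64(0.037027627658596164), np.float64(108.20762706405888)), (np.float64(0.054458897558506573), np.float64(20.096114331954837)), (np.float64(0.037092429467299015), np.float64(-67.76165259714352)), (np.float64(0.05706567606843042), np.float64(-159.96311316167476))]
[[ 0.5314 -0.1427  0.11  ]]
[-0.0026  0.0001 -0.0046 -0.0008  0.0001  0.75  ] [-0.0004  0.0006 -0.0046 -0.0008  0.0001  0.75  ]
```

Request:
servo_tool --increments '[-0.002,0,0,0,0,0.04,-0.002,0,0,0,0,0.09,-0.002,0,0,0,0,0.15,-0.002,0,0,0,0,0.21,-0.002,0,0,0,0,0.27,-0.002,0,0,0,0,0.33,-0.002,0,0,0,0,0.39,-0.002,0,0,0,0,0.45,-0.002,0,0,0,0,0.51,-0.002,0,0,0,0,0.57,-0.002,0,0,0,0,0.63,-0.002,0,0,0,0,0.68,-0.002,0,0,0,0,0.72,-0.002,0,0,0,0,0.745,-0.002,0,0,0,0,0.75,-0.002,0,0,0,0,0.75,-0.002,0,0,0,0,0.75,-0.002,0,0,0,0,0.75]'

```text
time: 10.68
ee_pos: [0.5317, -0.1416, 0.1958]
orientation: [-180.0, 0.0, 21.5]
contact_force: [-0.8, -1.3, 0.1]
width: 0.0853
gripper_force: 0.0
```

Request:
servo_tool --increments '[0,0,0.01,0,0,0,0,0,0.03,0,0,0,0,0,0.055,0,0,0,0,0,0.08,0,0,0,0,0,0.1,0,0,0,0,0,0.115,0,0,0,0,0,0.122,0,0,0,0,0,0.125,0,0,0,0,0,0.125,0,0,0,0,0,0.125,0,0,0]'

```text
time: 11.52
ee_pos: [0.5324, -0.142, 0.0718]
orientation: [180.0, -0.0, 21.5]
contact_force: [-0.4, 0.0, -0.0]
width: 0.0856
gripper_force: 0.0
```

Request:
servo_tool --increments '[0,0,0,0,0,0,0,0,0,0,0,0,0,0,0,0,0,0,0,0,0,0,0,0,0,0,0,0,0,0,0,0,0,0,0,0,0,0,0,0,0,0,0,0,0,0,0,0,0,0,0,0,0,0,0,0,0,0,0,0]' --hand -1

```text
time: 12.35
ee_pos: [0.5323, -0.1415, 0.0719]
orientation: [180.0, -0.1, 21.5]
contact_force: [-0.8, 0.7, 6.0]
width: 0.0396
gripper_force: 59.8
```

Request:
servo_tool --increments '[0,0,-0.005,0,0,0,0,0,-0.02,0,0,0,0,0,-0.045,0,0,0,0,0,-0.075,0,0,0,0,0,-0.11,0,0,0,0,0,-0.145,0,0,0,0,0,-0.175,0,0,0,0,0,-0.2,0,0,0,0,0,-0.215,0,0,0,0,0,-0.22,0,0,0,0,0,-0.22,0,0,0,0,0,-0.22,0,0,0]'

```text
time: 13.35
ee_pos: [0.5312, -0.1411, 0.2901]
orientation: [-179.9, 0.1, 21.5]
contact_force: [1.0, 0.5, -4.5]
width: 0.0394
gripper_force: 61.0
```

```bash
python3 - <<'E'
from rig import arm;from h import *
np.set_printoptions(precision=4,suppress=True)
o,im,K,T,X=wrist(arm,"w4");print(o["ee_pos"],o["orientation"],o["q"][6])
print(proj(K,X,[[0,0,-.038],[.029,.02,-.038],[.029,-.02,-.038]]))
print(cmd(o,[.5235,-.316,.292],[180,0,-5]))
E
```

```text
[ 0.5312 -0.1411  0.2901] [-179.9028    0.0999   21.5154] -37.67602968048976
[[314.5163 367.2038]
 [376.9149 290.1962]
 [251.6137 290.2302]]
[-0.0713  0.16   -0.002  -0.0006  0.001   0.221 ]
```

View pics/w4.png

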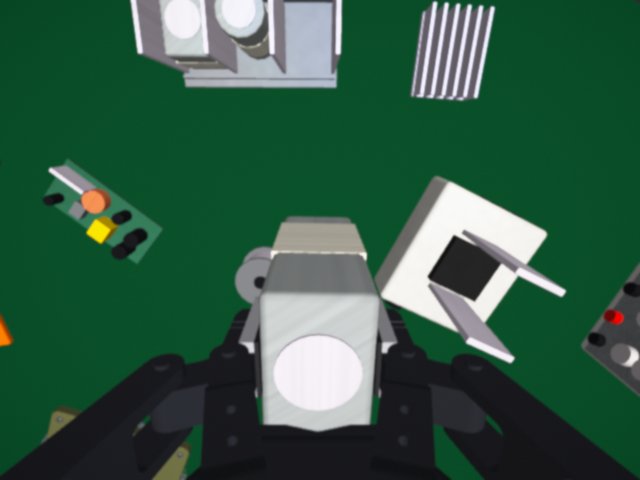

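Wrist view: the tin hangs straight in the grip, its lid front edge at (263–377, 293). The mixer with its two cheeks is at about (465,265). I'll go in front of the mixer at its own yaw and measure it close up.

```bash
python3 - <<'E'
from rig import arm;from h import *
np.set_printoptions(precision=4,suppress=True)
o=arm.get_obs();print(cmd(o,[.41,-.308,.292],[180,0,-5]))
E
```

```text
[-0.1737  0.111  -0.0021 -0.0007  0.0015  0.2209]
```

Request:
servo_tool --increments '[-0.01,0.006,0,0,0,0.01,-0.03,0.02,0,0,0,0.04,-0.06,0.038,0,0,0,0.07,-0.09,0.058,0,0,0,0.11,-0.12,0.077,0,0,0,0.15,-0.145,0.093,0,0,0,0.185,-0.165,0.105,0,0,0,0.21,-0.174,0.111,0,0,0,0.22,-0.174,0.111,0,0,0,0.221,-0.174,0.111,0,0,0,0.221,-0.174,0.111,0,0,0,0.221,-0.174,0.111,0,0,0,0.221]'

```text
time: 14.4
ee_pos: [0.412, -0.307, 0.2907]
orientation: [-179.9, 0.0, -4.8]
contact_force: [0.6, -0.4, -3.6]
width: 0.0393
gripper_force: 60.9
```

```bash
python3 - <<'E'
from rig import arm;from h import *
np.set_printoptions(precision=4,suppress=True)
o,im,K,T,X=wrist(arm,"w5");print(o["ee_pos"],o["orientation"],o["q"][6])
print(proj(K,T,[[.5235,-.316,.169]]))
cv2.imwrite("pics/w5c.png",cv2.resize(im[60:300,170:490],(800,600),interpolation=cv2.INTER_CUBIC)[:,:,::-1])
E
```

```text
[ 0.412  -0.307   0.2907] [-179.9136    0.0145   -4.8185] -37.39023438368925
[[315.6984  76.0852]]
```

View pics/w5c.png

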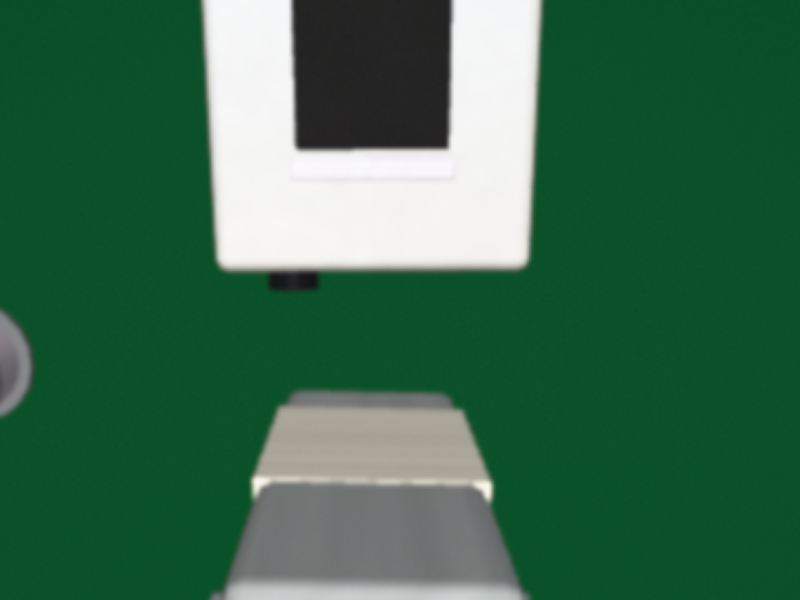

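Crop: the near cheek top spans (290–455, 152–180), the housing's near edge lies at row 268 over columns 217–529, and the tin's edges centre on the same column, about 372. So yaw and lateral are aligned and only the distance along tool x remains.

```bash
python3 - <<'E'
import cv2;from rig import arm;from h import *
np.set_printoptions(precision=4,suppress=True)
o=arm.get_obs();X=arm.read_camera("wrist");K=X["K"];X=X["T_tool_cam"];print(o["ee_pos"],o["orientation"])
im=cv2.imread("pics/w5.png");print(im[0:64:1,318].mean(1).astype(int)); print(im[112:175,318].mean(1).astype(int))
def t(u,v,h): # in tool frame, plane tool z = -(height above TCP)
    return ray(K,X,[(u,v)],.2907-h)[0]
print("near cheek outer",t(319,132,.169)+[.038,0,0],"L/R",t(286.3,130,.169),t(352,130,.169))
print("housing near",t(319,167.3,.055)+[.075,0,0],t(257,167,.055),t(381.6,167,.055))
print("lid front",t(263,293,.2907+.038),t(377,293,.2907+.038),"spot",t(318,372,.2907+.038))
E
```

```text
[ 0.4119 -0.3073  0.2909] [-179.9361    0.0068   -4.8331]
[ 69 136 208 236 242 245 246 247 247 246 246 246 247 247 247 244 230 182
 127 101  96  94  95  95  96  96  95  96  96  96  95  96  96  96  96  96
  96  95  96  96  95  96  95  96  95  94  95  95  94  94  96 114 168 224
 232 197 118  56  38  37  35  36  36  36]
[ 35  36  36  36  36  37  54 127 207 234 237 242 247 248 248 248 248 247
 243 235 236 242 244 244 244 244 244 243 243 243 243 243 243 243 243 243
 243 243 244 244 244 243 243 243 243 243 243 243 243 244 243 241 234 220
 190 144  92  57  46  44  44  44  44]
near cheek outer [0.1141 0.002  0.1217] L/R [ 0.0774 -0.0209  0.1217] [0.0774 0.0251 0.1217]
housing near [0.1151 0.0025 0.2357] [ 0.0405 -0.0615  0.2357] [0.0404 0.0671 0.2357]
lid front [ 0.0285 -0.0165 -0.038 ] [ 0.0285  0.02   -0.038 ] spot [-0.0015  0.0011 -0.038 ]
```

```bash
python3 - <<'E'
from rig import arm;from h import *
np.set_printoptions(precision=4,suppress=True)
X=arm.read_camera("wrist");K=X["K"];X=X["T_tool_cam"]
for v,h,d in((17,.169,-.032),(2,.169,-.038),(119.5,.067,.028),(56,.067,-.028)): print(ray(K,X,[(319,v)],.2907-h)[0]+[d,0,0])
E
```

```text
[0.1146 0.0019 0.1217]
[0.1169 0.0019 0.1217]
[0.1146 0.0024 0.2237]
[0.1135 0.0023 0.2237]
```

Request:
servo_tool --increments '[0.01,0,0,0,0,0,0.03,0,0,0,0,0,0.055,0,0,0,0,0,0.08,0.0008,0,0,0,0,0.1,0.0008,0,0,0,0,0.112,0.0008,0.005,0,0,0,0.1155,0.0008,0.015,0,0,0,0.1155,0.0008,0.025,0,0,0,0.1155,0.0008,0.035,0,0,0,0.1155,0.0008,0.035,0,0,0,0.1155,0.0008,0.035,0,0,0,0.1155,0.0008,0.035,0,0,0,0.1155,0.0008,0.035,0,0,0]'

```text
time: 15.63
ee_pos: [0.5256, -0.3201, 0.257]
orientation: [180.0, -0.1, -5.1]
contact_force: [0.6, -0.4, -4.2]
width: 0.0398
gripper_force: 60.8
```

```bash
python3 - <<'E'
from rig import arm;from h import *
np.set_printoptions(precision=4,suppress=True)
o=arm.get_obs();print(o["ee_pos"],o["orientation"],o["contact_force"],cmd(o,[.527,-.3178,.2],[180,0,-4.8]))
E
```

```text
[ 0.5256 -0.3201  0.257 ] [179.973   -0.0595  -5.0619] [ 0.5617 -0.4499 -4.1673] [ 0.0011 -0.0024  0.057   0.0002 -0.0005 -0.0022]
```

Request:
servo_tool --increments '[0.001,-0.002,0,0,0,-0.002,0.001,-0.002,0,0,0,-0.002,0.001,-0.002,0,0,0,-0.002,0.001,-0.002,0.006,0,0,-0.002,0.001,-0.002,0.012,0,0,-0.002,0.001,-0.002,0.018,0,0,-0.002,0.001,-0.002,0.024,0,0,-0.002,0.001,-0.002,0.03,0,0,-0.002,0.001,-0.002,0.034,0,0,-0.002,0.001,-0.002,0.036,0,0,-0.002,0.001,-0.002,0.036,0,0,-0.002]'

```text
time: 16.55
ee_pos: [0.5267, -0.3176, 0.2196]
orientation: [-180.0, 0.1, -4.8]
contact_force: [-0.5, 0.1, -3.9]
width: 0.0394
gripper_force: 60.8
```

Request:
servo_tool --increments '[0,0,0.005,0,0,0,0,0,0.014,0,0,0,0,0,0.024,0,0,0,0,0,0.034,0,0,0,0,0,0.044,0,0,0,0,0,0.054,0,0,0,0,0,0.063,0,0,0,0,0,0.07,0,0,0,0,0,0.074,0,0,0,0,0,0.077,0,0,0,0,0,0.077,0,0,0,0,0,0.077,0,0,0]'

```text
time: 17.55
ee_pos: [0.5271, -0.3179, 0.1434]
orientation: [180.0, -0.0, -4.8]
contact_force: [-0.2, -0.1, -3.4]
width: 0.0395
gripper_force: 60.8
```

Request:
servo_tool --increments '[0,0,0.002,0,0,0,0,0,0.005,0,0,0,0,0,0.008,0,0,0,0,0,0.011,0,0,0,0,0,0.014,0,0,0,0,0,0.016,0,0,0,0,0,0.017,0,0,0,0,0,0.017,0,0,0,0,0,0.017,0,0,0]'

```text
time: 18.3
ee_pos: [0.5276, -0.3181, 0.1278]
orientation: [180.0, -0.1, -4.8]
contact_force: [-1.6, 2.2, 8.8]
width: 0.0394
gripper_force: 62.2
```

Request:
servo_tool --increments '[0,0,0.0015,0,0,0,0,0,0.003,0,0,0,0,0,0.004,0,0,0,0,0,0.004,0,0,0,0,0,0.004,0,0,0]'

```text
time: 18.72
ee_pos: [0.5277, -0.3182, 0.1269]
orientation: [-180.0, -0.2, -4.8]
contact_force: [-5.2, 7.3, 29.9]
width: 0.0395
gripper_force: 64.6
```

Request:
servo_tool --increments '[0,0,-0.0005,0,0,0,0,0,-0.0005,0,0,0,0,0,-0.0005,0,0,0,0,0,-0.0005,0,0,0,0,0,-0.0005,0,0,0,0,0,-0.0005,0,0,0,0,0,-0.0005,0,0,0,0,0,-0.0005,0,0,0,0,0,-0.0005,0,0,0,0,0,-0.0005,0,0,0,0,0,-0.0005,0,0,0,0,0,-0.0005,0,0,0,0,0,-0.0005,0,0,0,0,0,-0.0005,0,0,0,0,0,-0.0005,0,0,0,0,0,-0.0005,0,0,0,0,0,-0.0005,0,0,0,0,0,-0.0005,0,0,0,0,0,-0.0005,0,0,0,0,0,-0.0005,0,0,0]'

```text
time: 20.38
ee_pos: [0.5277, -0.3182, 0.1269]
orientation: [-180.0, -0.2, -4.8]
contact_force: [-5.0, 6.0, 27.1]
width: 0.0395
gripper_force: 64.1
```

Request:
servo_tool --increments '[0,0,-0.005,0,0,0,0,0,-0.013,0,0,0,0,0,-0.025,0,0,0,0,0,-0.04,0,0,0,0,0,-0.058,0,0,0,0,0,-0.078,0,0,0,0,0,-0.1,0,0,0,0,0,-0.122,0,0,0,0,0,-0.142,0,0,0,0,0,-0.158,0,0,0,0,0,-0.166,0,0,0,0,0,-0.168,0,0,0,0,0,-0.168,0,0,0,0,0,-0.168,0,0,0]'

```text
time: 21.55
ee_pos: [0.5264, -0.317, 0.2894]
orientation: [-179.9, 0.1, -4.8]
contact_force: [-0.5, 0.1, -4.0]
width: 0.0394
gripper_force: 60.9
```

```bash
python3 - <<'E'
from rig import arm;from h import *
np.set_printoptions(precision=4,suppress=True)
o=arm.get_obs();print(o["ee_pos"],o["orientation"],cmd(o,[.385,.262,.291],[180,0,14.7]))
E
```

```text
[ 0.5264 -0.317   0.2894] [-179.9157    0.1184   -4.7803] [-0.1892 -0.5652 -0.0003 -0.0009  0.0009 -0.1623]
```

Request:
servo_tool --increments '[-0.002,-0.006,0,0,0,0,-0.007,-0.02,0,0,0,-0.01,-0.013,-0.04,0,0,0,-0.01,-0.022,-0.065,0,0,0,-0.02,-0.031,-0.093,0,0,0,-0.03,-0.042,-0.124,0,0,0,-0.04,-0.053,-0.158,0,0,0,-0.05,-0.064,-0.192,0,0,0,-0.055,-0.076,-0.226,0,0,0,-0.065,-0.087,-0.26,0,0,0,-0.075,-0.098,-0.294,0,0,0,-0.085,-0.11,-0.328,0,0,0,-0.095,-0.121,-0.362,0,0,0,-0.105,-0.132,-0.396,0,0,0,-0.115,-0.144,-0.43,0,0,0,-0.125,-0.155,-0.464,0,0,0,-0.135,-0.166,-0.497,0,0,0,-0.143,-0.176,-0.526,0,0,0,-0.151,-0.184,-0.55,0,0,0,-0.158,-0.189,-0.565,0,0,0,-0.162]'

```text
time: 23.22
ee_pos: [0.3835, 0.2645, 0.2899]
orientation: [-180.0, 0.1, 15.0]
contact_force: [0.3, 0.5, -4.5]
width: 0.0396
gripper_force: 60.9
```

Request:
servo_tool --increments '[0,0,0,0,0,0,0,0,0,0,0,0,0,0,0,0,0,0,0,0,0,0,0,0]'

```text
time: 23.55
ee_pos: [0.3858, 0.2596, 0.2907]
orientation: [180.0, 0.0, 14.5]
contact_force: [0.1, -0.5, -3.9]
width: 0.0395
gripper_force: 61.1
```

```bash
python3 - <<'E'
from rig import arm;from h import *
np.set_printoptions(precision=4,suppress=True)
o,im,K,T,X=wrist(arm,"w6");print(o["ee_pos"],o["orientation"],o["q"][6])
print(proj(K,T,[[.487,.289,.078]]))
cv2.imwrite("pics/w6c.png",cv2.resize(im[40:280,160:480],(800,600),interpolation=cv2.INTER_CUBIC)[:,:,::-1])
E
```

```text
[0.3858 0.2596 0.2907] [179.9619   0.027   14.5201] -89.06819159692422
[[312.8417  96.998 ]]
```

View pics/w6c.png

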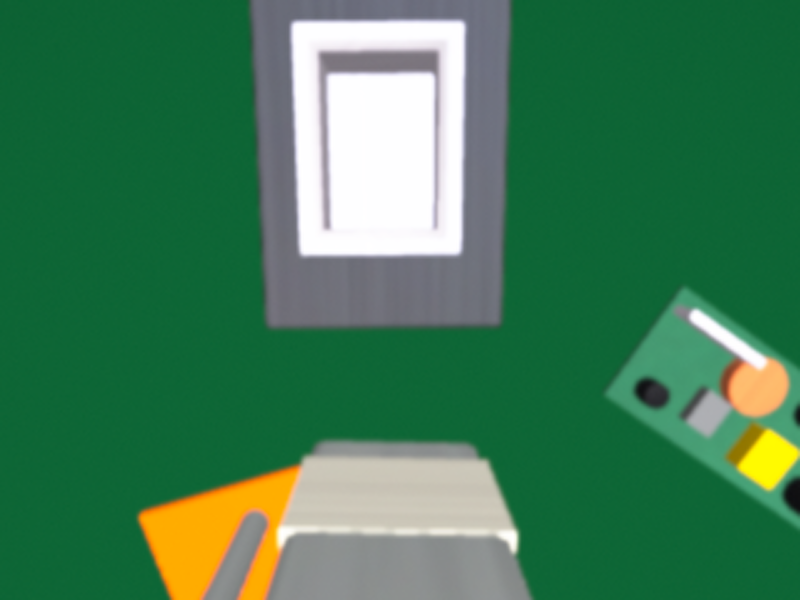

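Crop: the grey stand's sleeve rim has corners (291,22), (465,21), (462,254), (299,255). The orange decoy lies left of the tin. The sleeve centre is slightly left of the tin.

```bash
python3 - <<'E'
from rig import arm;from h import *
np.set_printoptions(precision=4,suppress=True)
o=arm.get_obs();c=arm.read_camera("wrist");im=c["pixels"];K=c["K"];X=c["T_tool_cam"];zt=o["ee_pos"][2];print(o["ee_pos"],o["orientation"])
m=(im.min(2)>185).astype(np.uint8);m[160:]=0;m[:,:255]=0;m[:,370:]=0
cs,_=cv2.findContours(m,0,cv2.CHAIN_APPROX_NONE);k=max(cs,key=cv2.contourArea)
q=cv2.approxPolyDP(cv2.convexHull(k),6,True)[:,0].astype(np.float32)
q=cv2.cornerSubPix(cv2.cvtColor(im,cv2.COLOR_RGB2GRAY),q,(4,4),(-1,-1),(3,50,.01))
for uv,z in((q,.078),(np.array([(267,327),(501,324)])/2.5+[160,40],.008)):
    w=ray(K,X,uv,zt-z);print(uv,w,w.mean(0),sep="\n")
print("tin bottom front",ray(K,X,np.array([(316,443),(476,445)])/2.5+[160,40],.0719))
E
```

```text
[0.3859 0.2597 0.2908] [179.9759   0.0147  14.5153]
[[345.2741  48.3378]
 [344.0985 141.4182]
 [279.6258 141.5605]
 [276.2653  49.0048]]
[[ 0.1453  0.0256  0.2128]
 [ 0.0663  0.0263  0.2128]
 [ 0.0661 -0.0349  0.2128]
 [ 0.1448 -0.0353  0.2128]]
[ 0.1056 -0.0046  0.2128]
[[266.8 170.8]
 [360.4 169.6]]
[[ 0.031  -0.058   0.2828]
 [ 0.0323  0.0509  0.2828]]
[ 0.0316 -0.0035  0.2828]
tin bottom front [[ 0.0265 -0.018   0.0719]
 [ 0.026   0.0212  0.0719]]
```

Request:
servo_tool --increments '[0.01,0,0,0,0,0,0.03,-0.002,0,0,0,0,0.055,-0.004,0,0,0,-0.003,0.08,-0.005,0,0,0,-0.003,0.098,-0.006,0,0,0,-0.003,0.107,-0.006,0.01,0,0,-0.003,0.107,-0.006,0.03,0,0,-0.003,0.107,-0.006,0.055,0,0,-0.003,0.107,-0.006,0.08,0,0,-0.003,0.107,-0.006,0.1,0,0,-0.003,0.107,-0.006,0.118,0,0,-0.003,0.107,-0.006,0.128,0,0,-0.003,0.107,-0.006,0.132,0,0,-0.003,0.107,-0.006,0.132,0,0,-0.003,0.107,-0.006,0.132,0,0,-0.003,0.107,-0.006,0.132,0,0,-0.003,0.107,-0.006,0.132,0,0,-0.003]'

```text
time: 25.07
ee_pos: [0.4884, 0.2943, 0.1598]
orientation: [-180.0, -0.1, 15.0]
contact_force: [-0.9, -0.5, -3.9]
width: 0.0397
gripper_force: 61.0
```

```bash
python3 - <<'E'
from rig import arm;from h import *
np.set_printoptions(precision=4,suppress=True)
o,im,K,T,X=wrist(arm,"w7");print(o["ee_pos"],o["orientation"],o["contact_force"],cmd(o,[.488,.2923,.155],[180,0,14.87]))
cv2.imwrite("pics/w7c.png",cv2.resize(im[150:390,160:480],(800,600),interpolation=cv2.INTER_CUBIC)[:,:,::-1])
E
```

```text
[0.4884 0.2943 0.1598] [-179.9618   -0.1183   15.0194] [-0.8715 -0.5488 -3.9046] [-0.0009  0.0018  0.0048 -0.0003 -0.001   0.0012]
```

View pics/w7c.png

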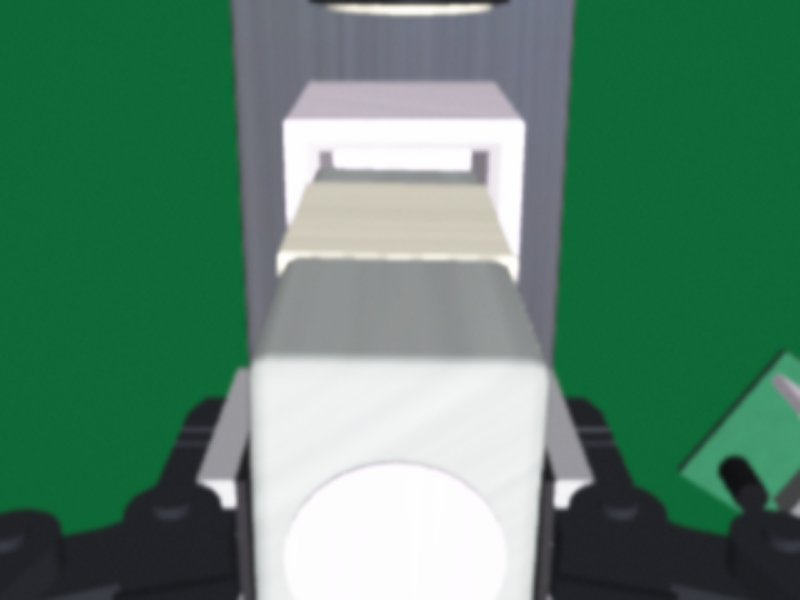

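```bash
python3 - <<'E'
from rig import arm;from h import *
np.set_printoptions(precision=4,suppress=True)
o=arm.get_obs();c=arm.read_camera("wrist");K=c["K"];X=c["T_tool_cam"];zt=o["ee_pos"][2];print(o["ee_pos"])
g=lambda p,z:ray(K,X,np.array(p)/2.5+[160,150],z)
print("rim",g([(285,122),(524,122)],zt-.078)-[.039,0,0]);print("inner",g([(317,149),(490,149)],zt-.078)-[.031,0,0])
print("lid",g([(253,360),(546,360)],-.0381)-[.029,0,0],"bottom",g([(317,170),(477,170)],.0719)-[.029,0,0])
E
```

```text
[0.4883 0.2942 0.1597]
rim [[-0.003  -0.0263  0.0817]
 [-0.003   0.0338  0.0817]]
inner [[-0.0019 -0.0185  0.0817]
 [-0.0019  0.0255  0.0817]]
lid [[-0.0012 -0.017  -0.0381]
 [-0.0012  0.0205 -0.0381]] bottom [[-0.003  -0.0177  0.0719]
 [-0.003   0.0214  0.0719]]
```

Request:
servo_tool --increments '[-0.0005,0.0018,0,0,0,0.001,-0.0005,0.0018,0,0,0,0.001,-0.0005,0.0018,0,0,0,0.001,-0.0005,0.0018,0,0,0,0.001,-0.0005,0.0018,0.003,0,0,0.001,-0.0005,0.0018,0.006,0,0,0.001,-0.0005,0.0018,0.009,0,0,0.001,-0.0005,0.0018,0.012,0,0,0.001,-0.0005,0.0018,0.015,0,0,0.001,-0.0005,0.0018,0.018,0,0,0.001,-0.0005,0.0018,0.02,0,0,0.001,-0.0005,0.0018,0.02,0,0,0.001]'

```text
time: 26.17
ee_pos: [0.4874, 0.292, 0.1382]
orientation: [180.0, 0.1, 14.9]
contact_force: [-0.2, 0.6, -4.0]
width: 0.0392
gripper_force: 61.0
```

Request:
servo_tool --increments '[0,0,0.004,0,0,0,0,0,0.01,0,0,0,0,0,0.016,0,0,0,0,0,0.022,0,0,0,0,0,0.028,0,0,0,0,0,0.034,0,0,0,0,0,0.04,0,0,0,0,0,0.044,0,0,0,0,0,0.046,0,0,0,0,0,0.046,0,0,0,0,0,0.046,0,0,0]'

```text
time: 27.08
ee_pos: [0.4878, 0.2921, 0.0928]
orientation: [180.0, -0.0, 14.9]
contact_force: [-0.4, 0.2, -3.3]
width: 0.0395
gripper_force: 61.1
```

Request:
servo_tool --increments '[0,0,0.001,0,0,0,0,0,0.002,0,0,0,0,0,0.003,0,0,0,0,0,0.004,0,0,0,0,0,0.005,0,0,0,0,0,0.0053,0,0,0,0,0,0.0053,0,0,0,0,0,0.0053,0,0,0]'

```text
time: 27.75
ee_pos: [0.4878, 0.2922, 0.088]
orientation: [-180.0, -0.0, 14.9]
contact_force: [-2.6, -0.1, 4.3]
width: 0.0391
gripper_force: 61.7
```

Request:
servo_tool --increments '[0,0,0,0,0,0,0,0,0,0,0,0,0,0,0,0,0,0,0,0,0,0,0,0,0,0,0,0,0,0,0,0,0,0,0,0,0,0,-0.01,0,0,0,0,0,-0.03,0,0,0,0,0,-0.06,0,0,0,0,0,-0.09,0,0,0,0,0,-0.12,0,0,0,0,0,-0.145,0,0,0,0,0,-0.15,0,0,0,0,0,-0.15,0,0,0,0,0,-0.15,0,0,0,0,0,-0.15,0,0,0]' --hand 1

```text
time: 29.08
ee_pos: [0.4867, 0.2919, 0.2363]
orientation: [180.0, 0.1, 14.9]
contact_force: [0.5, -1.1, -0.0]
width: 0.0857
gripper_force: 0.0
```

```bash
python3 - <<'E'
from rig import arm;from h import *
np.set_printoptions(precision=4,suppress=True)
o,im,K,T,X=wrist(arm,"w8");s=arm.read_camera("scene")["pixels"]
a=cv2.resize(s[180:300,320:480],(400,300),interpolation=cv2.INTER_CUBIC)
cv2.imwrite("pics/end.png",np.vstack([np.hstack([cv2.resize(im,(400,300)),a]),np.hstack([cv2.resize(s,(400,300)),a*0])])[:,:,::-1])
E
```

```text
(no output)
```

View pics/end.png

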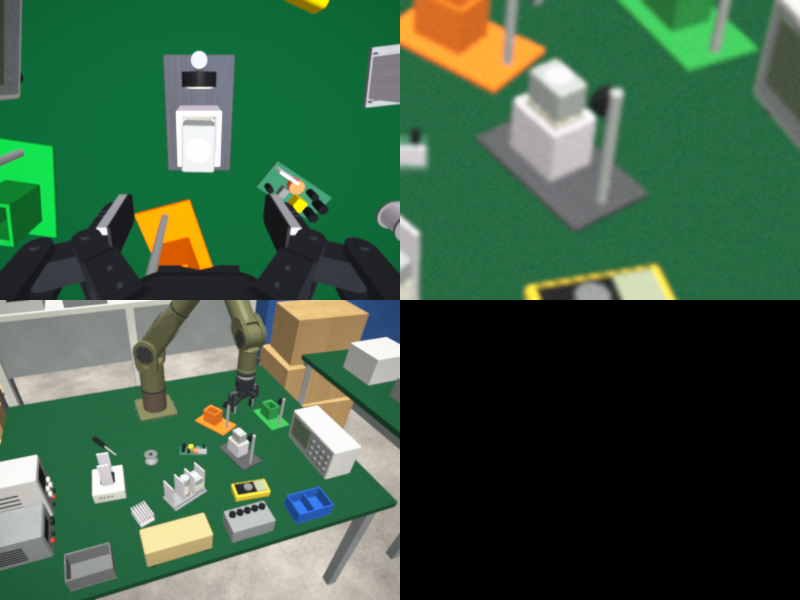

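The tin sits deep and upright in the grey stand's sleeve (scene crop (555,110)), the gripper is clear, and everything else looks undisturbed. Handing in.

```bash
python3 -c "
from rig import arm
print(arm.sign_off())"
```

```text
the job is handed in; nothing more can be done
None
```

The tall tin was pressed fully down in the mixer for about 1.7 s, then slid to the floor of the grey stand's sleeve and released upright, and the job was handed in at about 29 s.

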